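# Close the slide of a cam-locked holding fixture on an offcut and lock it

### The job

Clamp the wooden offcut in the cam-locked fixture, pushing with the fingertips only: swing the cam's upright paddle round to its far stop so that the cam's low side faces the slide, push the slide forward by its upright plate until its jaw holds the offcut flat against the fence, then swing the paddle all the way back so that the cam's high side stands behind the slide's lug and locks it. Do not pinch the paddle or the plate, do not touch the offcut yourself, lift nothing, and leave the other things on and beside the fixture where they are.

Things in the scene. Friction and masses are not known exactly. Their poses are not given: they have to be found in the camera images.
- fixture: Aluminium base plate, fixed to the bench, 310 x 190 x 14 mm. Origin on the bench under the slide's centre line, abreast of the cam pivot; +x = the slide's forward travel (to the robot's right, about world -y), +y away from the robot. Plate: x -133..177, y -100..90 mm. Guide rails (top z 34) flank the slide's rear at y +-21..31: far one x -125..5, near one x -125..-75.
- slide (a joint): Travel of the steel slide along the fixture's +x, m: 0 fully back, 0.095 end of travel, about 0.085 with the 40 mm offcut tight between jaw and fence. Stays where left; about 3 N friction. With the cam locked its lug meets the cam at about 0.02 and stops; with the cam at its low point it passes. At 0 its bar spans x -115..10, y +-20, z 15..36 mm (fixture frame).
- jaw_face (a point): Middle of the jaw's front face, at (30 + slide travel, 0, 30) mm in the fixture frame. The jaw is 20 mm thick, 70 mm wide across y, top z 48 mm. It faces the steel fence at the plate's forward end: 110 mm wide across y, x 155..173, top z 48 mm.
- lug (a point): Centre of the steel lug on the slide's near side, at (-56 + slide travel, -27, 25) mm in the fixture frame; the lug is 12 mm along x, reaches y -38, z 16..34 mm.
- cam (a joint): Angle of the cam about its upright pivot, rad. 0 (stop) = low side to the slide, free; grows clockwise seen from above to 2.443 (stop) = high side to the slide, locked. Stays where left; 0.08 N m friction. From the pivot the paddle points at 340 degrees minus this angle, counterclockwise from the fixture's +x: forward at 0, backward at 2.443, round the near side (-y) between.
- cam_pivot (a point): Point on the cam's pivot axis, at (0, -62, 64) mm in the fixture frame. The cam below it is a steel disc of 26 mm radius, z 16..34 mm, its centre 12 mm off the pivot, with a flat lever (top z 41 mm) to the paddle; two 8 mm stop pins (top z 37 mm) stand 46 mm from the pivot.
- paddle (a point): Point in the middle of the black upright paddle at the end of the cam's lever, 58 mm from the pivot axis and 64 mm above the bench. The paddle is 30 mm long along the lever, 16 mm thick across it, and stands from z 39.5 to 83.5 mm; it is pushed on its flat faces. Fingers pressing both flat halves at once count as pinching.
- push_plate (a point): Middle of the black upright push plate on the slide's rear, at (-95 + slide travel, 0, 62) mm in the fixture frame; 14 mm thick along x, 46 mm wide across y, z 36..82 mm; push its rear face. Fingers pressing its front and rear at once count as pinching. The drill press stands beyond this end, its table hanging over the bench to the left: bring the arm in from the robot's side.
- work: Loose brown wooden offcut lying on the fixture between jaw and fence, 40 (its x, along the slide's travel) x 75 x 25 mm high; origin under its centre. It is home when its far face lies on the fence: centre at x 135 mm in the fixture frame.
- hexkey: Steel hex key, 95 x 33 x 6 mm, lying on the far side of the base plate; origin under its centre.
- blank: Upright round burl wood blank, 40 mm diameter, 62 mm high, standing on the base plate beside the fence, on the near side; origin under its centre.
- glue: Small white glue bottle with a red cap, 34 mm diameter, 95 mm high, standing on the bench about 45 mm behind the rear end of the base plate; origin under its centre.
- cup_c: Small turned wooden cup, 48 mm diameter, 58 mm high, standing loose on the far rear part of the base plate, beside the slide; origin under its centre.

How it is judged (in metres and radians):
On the way, in this order (a step that is already met when the one before it is completed fails the run):
1. the cam is turned to its low point (within 0.2 rad of that stop) while the slide is still back (value of joint cam below 0.2 rad and value of joint slide below 0.04 m), for 0.1 s.
2. the slide is pushed forward until the offcut lies against the fence, the cam still open (value of joint slide above 0.08 m and x of work in the frame of fixture above 0.131 m and y of work in the frame of fixture between -0.02 and 0.02 m and z of work in the frame of fixture below 0.02 m and angle between the x axis of work and the x axis of fixture, either way round below 0.1 rad and value of joint cam below 0.7 rad), for 0.1 s.
At the end, for the whole second after the job is handed in: The cam is turned back to within 0.29 rad of its locking stop (joint above 2.15), the slide is forward (joint above 0.080 m), and the offcut lies flat on the plate within 4 mm of the fence, within 20 mm of the centre line and within 0.1 rad of square, at rest (value of joint slide above 0.08 m and x of work in the frame of fixture above 0.131 m and y of work in the frame of fixture between -0.02 and 0.02 m and z of work in the frame of fixture below 0.02 m and angle between the x axis of work and the x axis of fixture, either way round below 0.1 rad and value of joint cam above 2.15 rad and linear speed of work below 0.01 m/s); the robot touches nothing.
It fails at once if the robot itself touches the offcut (over 1 N) (contact force between any of the arm, the fingers and work above 1 N).
It fails at once if the offcut is lifted more than 12 mm off the plate (z of work in the frame of fixture above 0.026 m).
It fails at once if the cam's paddle is pinched (both halves pressed over 2 N at once) (contact force between the fingers and cam_c2 above 2 N and contact force between the fingers and cam_c3 above 2 N).
It fails at once if the push plate is pinched (both halves pressed over 2 N at once) (contact force between the fingers and slide_c3 above 2 N and contact force between the fingers and slide_c4 above 2 N).
It fails at once if the hex key, the burl blank, the glue bottle or the wooden cup is moved or lifted by more than 20 mm (distance of any of hexkey, blank, glue, cup_c from where it was at the start of the episode above 0.02 m).
It also fails if it takes over 64 s, if anything falls off the work surface, if the arm or the gripper's body presses on something with over 40 N, if the wrist force passes 120 N, or if a joint passes its speed limit or range.

### The arm

A 6-joint arm with a two-finger parallel gripper is mounted at the origin on a cart in front of the work surface, level with it; the furniture and walls round the work are solid. World frame = base frame: x ahead of the robot, y to its left, z up, the work surface at z = 0. Lengths are in m, angles in degrees, forces in N, time in s.
With the tool pointing down it reaches from about 0.3 to 0.95 m from the base axis. Payload 3.1 kg.
Tool frame: the origin (TCP) lies at the centre of the arm's flange, where the gripper is bolted on; the fingertips stand 173 mm ahead of it and the grasp point (between the pads) lies 155 mm ahead of it; z points along the fingers, y is the line along which they close (so a half turn about z gives the same grasp; the last joint's range is limited). The gripper opens to 85 mm and grips with 20 to 120 N. Pads are 22 mm wide; open, the fingers measure 114 mm over their backs; the gripper's body (76 mm by 85 mm) begins 54 mm behind the grasp point. The pads swing forward as they close: fully open they stand 13 mm farther back than shut.
Start: joints at [60.579, 17.653, 93.61, -0, 68.738, -3.994], TCP at [0.268, 0.564, 0.405] pointing down, gripper open.
Joint ranges: [-175.34, 175.34], [-45.06, 112.39], [2.9, 150.54], [-68.45, 248.45], [3.09, 151.38], [-168.51, 168.51]. Speed limits (degrees/s): [159.86, 159.86, 180, 180, 180, 180].

### API

Orientations are given as a 3x3 rotation matrix whose columns are the frame's x, y, z axes.
In Python, from cell import observe, capture, workorder gives the robot as it stands. The module is installed in compiled form; this text tells all that it offers.
- The arm moves only by the tool move_arm, never from a script. Its argument "targets" is one flat list of numbers, 4 for each row, row after row: the shift along the world's x, y, z in mm, then the turn about the world's z in rad. A call has 1 to 12 rows; each row is the pose to reach, as a shift and turn from the pose commanded when the call began; what a row does not reach only later rows make up. A row lasts 1/12 s, in which the tool goes at most 41.7 mm and 7.16 degrees, less where a joint would pass 70% of its speed; a pose out of reach is approached as far as the arm can. A call with a gripper value outside its range is refused whole. "grip" is the opening, from -1 (shut) to 1 (fully open), set as the call begins (left out, the last holds). The fingers move at their own pace and stop on an object; "newtons" is the grip in N (left out, the last holds). Time passes only in rows, so rows that repeat a pose let the fingers close. It gives the time, the measured TCP pose, the force, the opening and the grip force at its end, in the units of the state.
- observe(): the state, without advancing time (a new reading comes with each control period).
- capture(name): name is "side" or "top" or "wrist"; returns a dict with "color" (400x640x3 uint8, blue, green, red), "fx", "fy", "cx", "cy" (pixels), "distortion" ([k1, k2, p1, p2, k3] as OpenCV has them; the pictures are not rectified), "R" (3x3) and "t" (3): a world point X has camera coordinates R X + t; the wrist camera has in their place "tool_from_camera" (4x4, takes a point from camera to tool coordinates, whose origin is the TCP and whose axes are the flange's). Camera axes: x right, y down, z forward; pixel columns grow to the right and rows downward; lengths in m; the calibration is good to about 2 mm. A picture is of the moment at which its call begins: read the wrist's pose just before it. There is no depth.
- workorder.close_job(): hands the job in; it is judged then, once.
The state is a dict: "time_s": time; "q": joint angles; "joint_vel": joint speeds; "effort": joint torques, N m; "ee_pos": TCP position; "ee_rot": TCP orientation; "contact_force": force on the tool from outside, world axes, zero at the start; "ft_torque": the same for the moment, N m; "grip_width": opening from 0.0 (shut) to 1.0 (fully open); "grip_force": force on a finger pad.
Only numpy, scipy, OpenCV 4.12 (cv2) and the standard library are available. Lean on these libraries where they do the work, as an engineer would, in place of code of your own. Each camera call takes 0.05 s, during which the arm holds its last target. There are 200 camera calls.

## Working session

There is one attempt and no reset: what is moved stays moved. The work goes in short steps, Python scripts to look and compute and a tool call to move; the robot and the scene stay as the last step left them, time stands still between calls to the robot, and variables do not carry over. Pictures are saved under pics/ and viewed, at most 10 in all, crops included, and the job is handed in when it is done.

Besides the shell and the picture viewer there is one more tool, called after ">>>" as name(argument=value, ...) on one line, values as JSON. move_arm: Moves the arm, as the interface text tells. Its arguments: {"type":"object","properties":{"targets":{"type":"array","items":{"type":"number"}},"grip":{"type":"number"},"newtons":{"type":"number"}},"required":["targets"]}

```bash
mkdir -p pics
cat > h.py <<'E'
import numpy as np, cv2
from cell import observe, capture, workorder
def ray(c,uv):
    K=np.array([[c['fx'],0,c['cx']],[0,c['fy'],c['cy']],[0,0,1]])
    p=cv2.undistortPoints(np.array([[uv]],float),K,np.array(c['distortion'],float))[0,0]
    R=np.array(c['R']);t=np.array(c['t']);o=-R.T@t;d=R.T@np.array([p[0],p[1],1.]);return o,d
def onz(c,uv,z):
    o,d=ray(c,uv);return o+d*(z-o[2])/d[2]
def proj(c,X):
    K=np.array([[c['fx'],0,c['cx']],[0,c['fy'],c['cy']],[0,0,1]])
    return cv2.projectPoints(np.array(X,float).reshape(-1,3),cv2.Rodrigues(np.array(c['R'],float))[0],np.array(c['t'],float),K,np.array(c['distortion'],float))[0][:,0]
E
python3 - <<'E'
from h import *
s=observe();print(s['time_s'],s['ee_pos'],s['ee_rot'],s['grip_width'])
for n in('top','side'):
    c=capture(n);cv2.imwrite(f'pics/{n}0.png',c['color'])
    if 'R' in c: print(n,-np.array(c['R']).T@np.array(c['t']),c['fx'])
E
```

```text
0.0 [0.26817654 0.56408149 0.40346326] [[-9.03125899e-01  4.29374394e-01 -1.11386423e-03]
 [ 4.29375809e-01  9.03123757e-01 -1.97320957e-03]
 [ 1.58711583e-04 -2.26032302e-03 -9.99997433e-01]] 0.9985594595587398
top [ 0.4870812  -0.28095278  0.90972163] 430.9419332186559
side [ 0.35762295 -0.94592165  0.53876695] 407.75300352332624
```

View pics/top0.png

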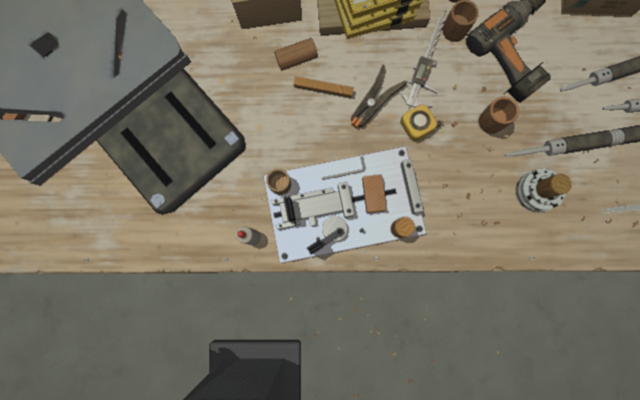

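View pics/side0.png

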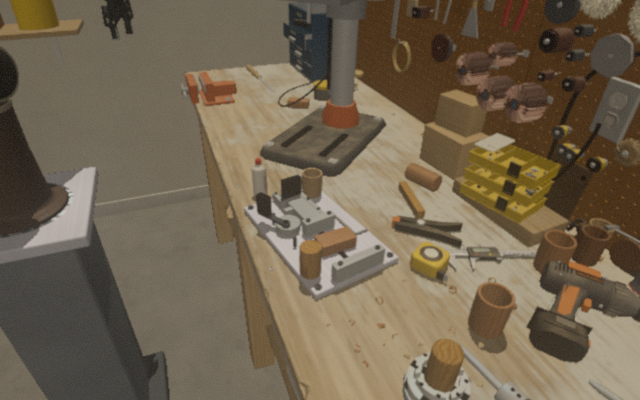

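The top view shows the plate with corners at about (265,176), (408,148), (426,234) and (281,263). The paddle is near (320,245), pointing backward, the push plate near (291,209), and the glue at (245,235). The drill press is at upper left. Next I fit the plate corners.

```bash
cat > fit.py <<'E'
from h import *
def fixture(c):
    im=c['color'];hsv=cv2.cvtColor(im,cv2.COLOR_BGR2HSV)
    m=((hsv[...,1]<45)&(hsv[...,2]>150)).astype(np.uint8)
    roi=np.zeros_like(m);roi[138:272,256:436]=1
    m=cv2.morphologyEx(m*roi,cv2.MORPH_OPEN,np.ones((3,3)))
    n,l,st,_=cv2.connectedComponentsWithStats(m)
    i=1+np.argmax(st[1:,4]);cs,_=cv2.findContours((l==i).astype(np.uint8),cv2.RETR_EXTERNAL,cv2.CHAIN_APPROX_NONE)
    P=np.array([onz(c,p[0],.014)[:2] for p in cv2.convexHull(cs[0])],np.float32)*1000
    return cv2.minAreaRect(P)
E
python3 - <<'E'
from fit import *
c=capture('top')
(ctr,sz,ang)=fixture(c);print(ctr,sz,ang)
man=[onz(c,p,.014) for p in [(265,176),(408,148),(426,234),(281,263)]];print(np.round(man,3))
im=cv2.resize(c['color'][130:280,230:440],None,fx=3.8,fy=3.8,interpolation=cv2.INTER_CUBIC);cv2.imwrite('pics/crop.png',im)
E
```

```text
(604.6443481445312, -319.64923095703125) (190.24444580078125, 310.5210876464844) 11.080166816711426
[[ 0.663 -0.155  0.014]
 [ 0.721 -0.458  0.014]
 [ 0.539 -0.489  0.014]
 [ 0.481 -0.19   0.014]]
```

View pics/crop.png

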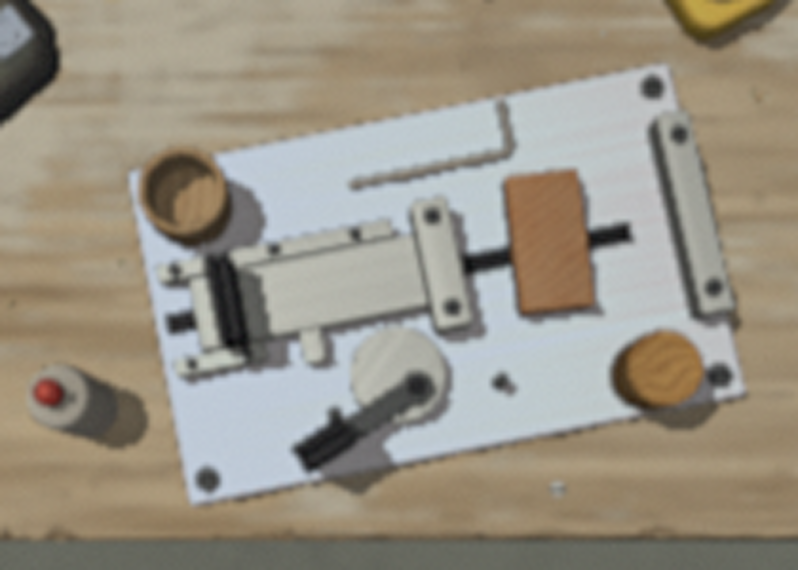

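```bash
cat > wp.py <<'E'
import numpy as np
a=np.radians(-78.92);ex=np.array([np.cos(a),np.sin(a)]);ey=np.array([-ex[1],ex[0]])
O=np.array([604.6,-319.6])-22*ex+5*ey
W=lambda p:O+p[0]*ex+p[1]*ey
def cam(th,r,d): # d>0 behind paddle for opening, <0 on the other face
    t=np.radians(th);u=np.array([np.cos(t),np.sin(t)]);n=np.array([-u[1],u[0]])
    return np.array([0,-62])+r*u-d*n
yaw=lambda th:th-168.92
def rows(pts,ref,yref):  # pts (W xy, z, yaw deg) relative to ref
    for w,z,y in pts: print([round(float(v)) for v in (w[0]-ref[0],w[1]-ref[1],z-ref[2])]+[round(float(np.radians(y-yref)),3)])
E
python3 - <<'E'
from wp import *
s=np.array([268.2,564.1,405]);y0=154.57
print(O)
for th,d in((200,31),): print('A',W(cam(th,54,d)),yaw(th)); rows([(W(cam(th,54,d)),233,yaw(th))],s,y0)
A=W(cam(200,54,31))
print('sweep rel to A');rows([(W(cam(200,54,22)),233,yaw(200))]+[(W(cam(t,54,19)),233,yaw(t)) for t in np.arange(205,346,5.)],[*A,233],yaw(200))
from h import *
c=capture('top')
iv=np.linalg.inv(np.c_[ex,ey])
for n,uv,z in(('blank',(403,227),.062),('glue',(242,233),.095),('pivot',(340,231),.041),('paddle',(314,250),.06),('plate',(290,209),.082),('tabA',(190,60),.3),('tabB',(38,185),.3),('work',(375,193),.039)):
    p=onz(c,uv,z)[:2]*1000;print(n,p.round(),(iv@(p-O)).round())
E
```

```text
[ 605.27885182 -297.04918715]
A [ 543.10775341 -246.71288844] 31.080000000000013
[275, -811, -172, -2.155]
sweep rel to A
[-8, -5, 0, 0.0]
[-15, -7, 0, 0.087]
[-20, -9, 0, 0.175]
[-24, -11, 0, 0.262]
[-29, -14, 0, 0.349]
[-33, -16, 0, 0.436]
[-37, -20, 0, 0.524]
[-40, -23, 0, 0.611]
[-44, -27, 0, 0.698]
[-47, -31, 0, 0.785]
[-49, -35, 0, 0.873]
[-51, -40, 0, 0.96]
[-53, -44, 0, 1.047]
[-54, -49, 0, 1.134]
[-55, -54, 0, 1.222]
[-56, -59, 0, 1.309]
[-56, -64, 0, 1.396]
[-56, -69, 0, 1.484]
[-55, -74, 0, 1.571]
[-54, -79, 0, 1.658]
[-52, -83, 0, 1.745]
[-50, -88, 0, 1.833]
[-47, -92, 0, 1.92]
[-45, -96, 0, 2.007]
[-41, -100, 0, 2.094]
[-38, -104, 0, 2.182]
[-34, -107, 0, 2.269]
[-30, -110, 0, 2.356]
[-26, -113, 0, 2.443]
[-21, -115, 0, 2.531]
blank [ 550. -434.] [124. -81.]
glue [ 538. -124.] [-183.  -33.]
pivot [ 544. -311.] [  2. -63.]
paddle [ 506. -259.] [-56. -90.]
plate [ 585. -214.] [-86.  -4.]
tabA [785. -80.] [-178.  218.]
tabB [597. 136.] [-426.   75.]
work [ 621. -384.] [88. -1.]
```

>>> move_arm(targets=[92, -464, 0, -1.2, 92, -464, 0, -1.2, 92, -464, 0, -1.2, 92, -464, 0, -1.2, 92, -464, 0, -1.2, 92, -464, 0, -1.2, 92, -464, 0, -1.2, 92, -464, 0, -1.2, 92, -464, 0, -1.2, 92, -464, 0, -1.2, 92, -464, 0, -1.2, 92, -464, 0, -1.2], grip=-1, newtons=20)

```text
time_s: 1.2
ee_pos: [0.3604, 0.0967, 0.4048]
ee_rot: [[0.077, 0.997, 0.001], [0.997, -0.077, -0.002], [-0.002, 0.001, -1.0]]
contact_force: [0.1, 0.7, -0.5]
grip_width: -0.004
grip_force: 0.0
```

>>> move_arm(targets=[40, -200, 0, -0.6, 40, -200, 0, -0.6, 40, -200, 0, -0.6, 40, -200, 0, -0.6, 40, -200, 0, -0.6, 183, -347, -75, -0.955, 183, -347, -75, -0.955, 183, -347, -75, -0.955, 183, -347, -75, -0.955, 183, -347, -75, -0.955, 183, -347, -75, -0.955, 183, -347, -75, -0.955])

```text
time_s: 2.2
ee_pos: [0.5442, -0.2483, 0.3273]
ee_rot: [[0.857, 0.515, -0.002], [0.515, -0.857, 0.001], [-0.002, -0.002, -1.0]]
contact_force: [-0.3, -0.0, -0.0]
grip_width: -0.003
grip_force: 0.0
```

Run:
```python
from h import *
s=observe();print(s['time_s'],s['ee_pos'],s['ee_rot'],s['q'])
c=capture('wrist');cv2.imwrite('pics/w1.png',c['color'])
```

```text
2.2 [ 0.54420711 -0.24833461  0.32731754] [[ 0.85719164  0.51499174 -0.0024501 ]
 [ 0.5149953  -0.85719228  0.00111285]
 [-0.0015271  -0.00221572 -0.99999638]] [-2.86957643e+01  1.95203331e+01  1.00800227e+02 -1.32717766e-02
  5.98331959e+01  3.03138362e+01]
```

View pics/w1.png

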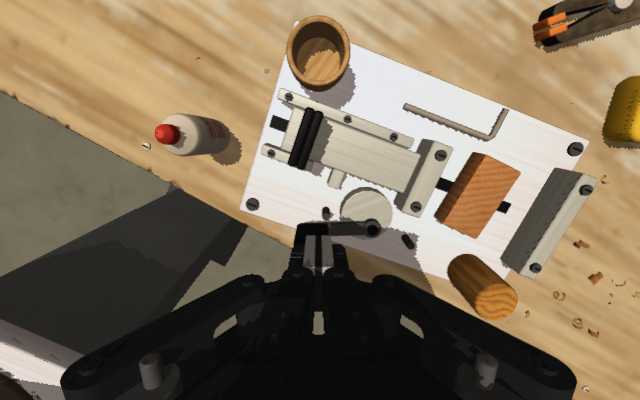

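The wrist view shows the tips at about (318,245), the lever running from the pivot at (372,228) to the left, and free space on the slide side. I'll descend.

>>> move_arm(targets=[0, 0, -40, 0, 0, 0, -70, 0, 0, 0, -97, 0, 0, 0, -97, 0, 0, 0, -97, 0])

```text
time_s: 2.67
ee_pos: [0.542, -0.2449, 0.2323]
ee_rot: [[0.856, 0.517, -0.003], [0.517, -0.856, 0.002], [-0.002, -0.004, -1.0]]
contact_force: [0.5, -0.9, 0.3]
grip_width: 0.0
grip_force: 0.0
```

Run:
```python
from h import *
c=capture('side');im=c['color'][130:310,200:420];a=cv2.resize(im,None,fx=1.8,fy=1.8)
t=capture('top')['color'][130:280,230:440];b=cv2.resize(t,None,fx=1.8,fy=1.8);h=max(a.shape[0],b.shape[0])
p=lambda i:cv2.copyMakeBorder(i,0,h-i.shape[0],0,0,0)
cv2.imwrite('pics/s2.png',np.hstack([p(a),p(b)]))
```

```text
(no output)
```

View pics/s2.png

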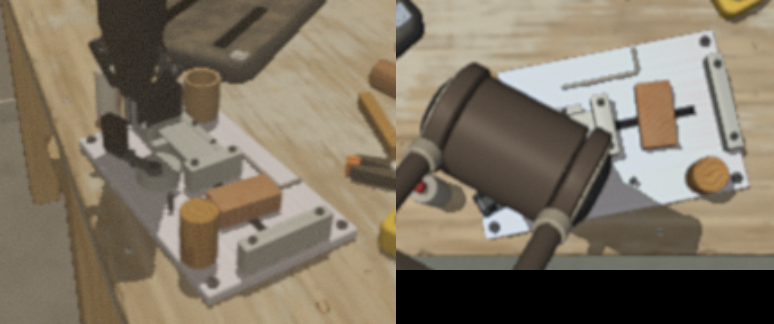

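The fingers stand between the paddle and the slide with no contact. I'll start the opening sweep.

>>> move_arm(targets=[-4, -2, 0, 0, -8, -5, 0, 0, -15, -7, 0, 0.087, -20, -9, 0, 0.175, -24, -11, 0, 0.262, -29, -14, 0, 0.349, -33, -16, 0, 0.436, -37, -20, 0, 0.524, -40, -23, 0, 0.611, -44, -27, 0, 0.698, -47, -31, 0, 0.785, -49, -35, 0, 0.873])

```text
time_s: 3.77
ee_pos: [0.494, -0.2817, 0.2341]
ee_rot: [[0.151, 0.989, 0.001], [0.989, -0.151, 0.0], [0.001, 0.001, -1.0]]
contact_force: [-0.3, 2.6, 1.0]
grip_width: -0.001
grip_force: 1.0
```

>>> move_arm(targets=[-2, -5, 0, 0.087, -4, -9, 0, 0.174, -5, -14, 0, 0.261, -6, -19, 0, 0.349, -7, -24, 0, 0.436, -7, -29, 0, 0.523, -7, -34, 0, 0.611, -6, -39, 0, 0.698, -5, -44, 0, 0.785, -3, -48, 0, 0.872, -1, -53, 0, 0.96, 2, -57, 0, 1.047])

```text
time_s: 4.77
ee_pos: [0.4955, -0.3389, 0.2338]
ee_rot: [[-0.781, 0.625, -0.002], [0.625, 0.781, 0.0], [0.002, -0.001, -1.0]]
contact_force: [-3.9, 0.8, 1.4]
grip_width: 0.001
grip_force: 1.3
```

>>> move_arm(targets=[2, -4, 0, 0.087, 6, -8, 0, 0.174, 9, -12, 0, 0.262, 13, -15, 0, 0.349, 17, -18, 0, 0.436, 21, -20, 0, 0.48, 23, -21, 0, 0.5, 23, -21, 0, 0.5, 23, -21, 0, 0.5])

```text
time_s: 5.52
ee_pos: [0.5166, -0.359, 0.2334]
ee_rot: [[-0.984, 0.177, -0.009], [0.177, 0.984, 0.004], [0.009, 0.003, -1.0]]
contact_force: [-8.5, 3.6, 6.5]
grip_width: 0.004
grip_force: 4.7
```

>>> move_arm(targets=[-14, 2, 0, 0, -25, 4, 0, 0, -25, 4, 40, 0, -25, 4, 77, 0, -25, 4, 77, 0])

```text
time_s: 5.93
ee_pos: [0.4966, -0.3582, 0.3193]
ee_rot: [[-0.984, 0.178, 0.013], [0.178, 0.984, -0.011], [-0.014, -0.008, -1.0]]
contact_force: [1.4, -1.3, 1.8]
grip_width: 0.001
grip_force: 0.0
```

Run:
```python
from h import *
c=capture('side');b=onz(c,(341,122),.04);print('col',b)
for uv in((332,14),(362,14)):
    o,d=ray(c,uv);k=np.hypot(*(b-o)[:2])/np.hypot(*d[:2]);z=(o+k*d);print(z)
t=capture('top')
for z in(.3,.4,.5): print(z,[onz(t,p,z)[:2].round(3) for p in((190,60),(38,185))])
im=capture('wrist')['color'];im2=cv2.resize(t['color'][130:280,230:440],None,fx=2,fy=2)
s=cv2.resize(c['color'][130:310,200:420],None,fx=1.7,fy=1.7);im2=cv2.copyMakeBorder(im2,0,6,0,0,0)
cv2.imwrite('pics/s3.png',np.hstack([im2,s]) if im2.shape[0]==s.shape[0] else im2)
```

```text
col [0.85891517 0.12926616 0.04      ]
[0.82325684 0.14518229 0.35017261]
[0.89615828 0.11110362 0.35258422]
0.3 [array([ 0.785, -0.08 ]), array([0.597, 0.136])]
0.4 [array([ 0.736, -0.113]), array([0.579, 0.067])]
0.5 [array([ 0.687, -0.146]), array([ 0.561, -0.001])]
```

View pics/s3.png

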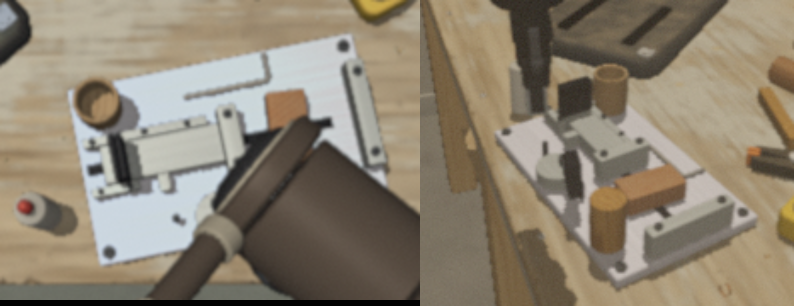

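The side view shows the paddle now pointing forward (cam open), and the slide is still back. Now I'll go behind the push plate.

>>> move_arm(targets=[30, 183, 0, -0.12, 30, 183, 0, -0.24, 30, 183, 0, -0.36, 30, 183, 0, -0.48, 30, 183, 0, -0.6, 87, 183, 0, -0.72, 87, 183, 0, -0.84, 87, 183, 0, -0.96, 87, 183, 0, -1.08, 87, 183, 0, -1.197, 87, 183, 0, -1.197, 87, 183, 0, -1.197])

```text
time_s: 7.08
ee_pos: [0.5806, -0.1724, 0.3081]
ee_rot: [[-0.197, 0.98, -0.003], [0.98, 0.197, 0.001], [0.002, -0.003, -1.0]]
contact_force: [0.7, -0.3, -0.3]
grip_width: -0.001
grip_force: 0.0
```

>>> move_arm(targets=[0, 0, -40, 0, 0, 0, -75, 0, 0, 0, -77, 0, 0, 0, -77, 0])

```text
time_s: 7.42
ee_pos: [0.5793, -0.172, 0.2296]
ee_rot: [[-0.195, 0.981, -0.008], [0.981, 0.195, 0.003], [0.004, -0.007, -1.0]]
contact_force: [0.4, 0.1, -0.4]
grip_width: -0.003
grip_force: 0.0
```

>>> move_arm(targets=[1, -6, 0, 0, 2, -12, 0, 0, 3, -18, 0, 0, 5, -24, 0, 0, 6, -29, 0, 0, 7, -35, 0, 0, 8, -41, 0, 0, 9, -47, 0, 0, 10, -53, 0, 0, 11, -59, 0, 0, 12, -64, 0, 0, 13, -68, 0, 0])

```text
time_s: 8.42
ee_pos: [0.5945, -0.2412, 0.2326]
ee_rot: [[-0.194, 0.981, -0.0], [0.981, 0.194, 0.0], [0.0, -0.0, -1.0]]
contact_force: [0.4, 4.1, 2.7]
grip_width: 0.003
grip_force: 1.8
```

>>> move_arm(targets=[1, -5, 0, 0, 2, -10, 0, 0, 3, -15, 0, 0, 4, -20, 0, 0, 5, -24, 0, 0, 5, -27, 0, 0, 6, -30, 0, 0, 6, -30, 0, 0])

```text
time_s: 9.08
ee_pos: [0.6002, -0.2704, 0.2325]
ee_rot: [[-0.193, 0.981, -0.001], [0.981, 0.193, 0.002], [0.002, -0.001, -1.0]]
contact_force: [-0.2, 5.4, 3.0]
grip_width: 0.002
grip_force: 2.6
```

>>> move_arm(targets=[0, -2, 0, 0, 1, -4, 0, 0, 1, -4, 0, 0, 1, -4, 0, 0])

```text
time_s: 9.42
ee_pos: [0.6007, -0.2714, 0.2325]
ee_rot: [[-0.193, 0.981, -0.005], [0.981, 0.193, 0.008], [0.009, -0.003, -1.0]]
contact_force: [-2.7, 13.7, 7.5]
grip_width: -0.004
grip_force: 7.0
```

>>> move_arm(targets=[-1, 5, 0, 0, -3, 15, 0, 0, -3, 15, 40, 0, -3, 15, 77, 0, -3, 15, 77, 0])

```text
time_s: 9.83
ee_pos: [0.6012, -0.2614, 0.318]
ee_rot: [[-0.194, 0.981, 0.013], [0.981, 0.194, -0.009], [-0.011, 0.011, -1.0]]
contact_force: [1.7, -0.8, 3.1]
grip_width: -0.002
grip_force: 0.0
```

Run:
```python
from wp import *
from h import *
cur=[597.9,-259.7,310]
B=W(cam(340,54,-31));rows([(B,310,yaw(340))],cur,101.1)
print('sweep');rows([(W(cam(340,54,-22)),233,yaw(340))]+[(W(cam(t,54,-19)),233,yaw(t)) for t in np.arange(335,194,-5.)],[*B,233],yaw(340))
t=capture('top');c=capture('side')
a=cv2.resize(t['color'][130:280,230:440],None,fx=2,fy=2);s=cv2.resize(c['color'][130:280,200:420],None,fx=2,fy=2)
cv2.imwrite('pics/s4.png',np.hstack([a,s])[:, :800])
```

```text
[-31, -107, 0, 1.221]
sweep
[-9, 1, 0, 0.0]
[-17, 1, 0, -0.087]
[-22, 1, 0, -0.175]
[-27, 1, 0, -0.262]
[-32, 2, 0, -0.349]
[-37, 3, 0, -0.436]
[-41, 4, 0, -0.524]
[-46, 6, 0, -0.611]
[-50, 8, 0, -0.698]
[-55, 11, 0, -0.785]
[-59, 14, 0, -0.873]
[-62, 17, 0, -0.96]
[-66, 21, 0, -1.047]
[-69, 25, 0, -1.134]
[-72, 29, 0, -1.222]
[-74, 34, 0, -1.309]
[-76, 38, 0, -1.396]
[-77, 43, 0, -1.484]
[-79, 48, 0, -1.571]
[-79, 53, 0, -1.658]
[-79, 58, 0, -1.745]
[-79, 63, 0, -1.833]
[-79, 68, 0, -1.92]
[-78, 73, 0, -2.007]
[-76, 77, 0, -2.094]
[-74, 82, 0, -2.182]
[-72, 86, 0, -2.269]
[-69, 91, 0, -2.356]
[-66, 95, 0, -2.443]
[-63, 98, 0, -2.531]
```

View pics/s4.png

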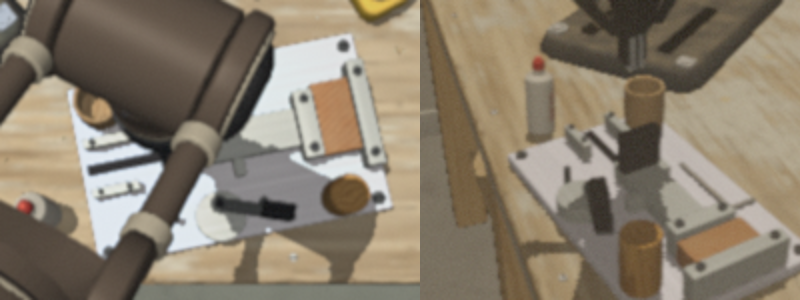

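The offcut is tight between the jaw and the fence, and the paddle still points forward. I'll go to the paddle's slide side now.

>>> move_arm(targets=[-31, -107, 0, 0.12, -31, -107, 0, 0.24, -31, -107, 0, 0.36, -31, -107, 0, 0.48, -31, -107, 0, 0.6, -31, -107, 0, 0.72, -31, -107, 0, 0.84, -31, -107, 0, 0.96, -31, -107, 0, 1.08, -31, -107, 0, 1.2, -31, -107, 0, 1.221, -31, -107, 0, 1.221])

```text
time_s: 10.93
ee_pos: [0.5667, -0.3665, 0.3079]
ee_rot: [[-0.988, 0.156, -0.002], [0.156, 0.988, 0.001], [0.003, 0.001, -1.0]]
contact_force: [-0.7, 0.1, 0.9]
grip_width: -0.001
grip_force: 0.0
```

>>> move_arm(targets=[0, 0, -35, 0, 0, 0, -65, 0, 0, 0, -77, 0, 0, 0, -77, 0])

```text
time_s: 11.27
ee_pos: [0.5651, -0.3651, 0.2274]
ee_rot: [[-0.988, 0.156, -0.008], [0.156, 0.988, 0.006], [0.009, 0.004, -1.0]]
contact_force: [-1.0, 0.1, 0.5]
grip_width: -0.0
grip_force: 0.0
```

>>> move_arm(targets=[-5, 1, 0, 0, -9, 1, 0, 0, -17, 1, 0, -0.087, -22, 1, 0, -0.175, -27, 1, 0, -0.262, -32, 2, 0, -0.349, -37, 3, 0, -0.436, -41, 4, 0, -0.524, -46, 6, 0, -0.611, -50, 8, 0, -0.698, -55, 11, 0, -0.785, -59, 14, 0, -0.873])

```text
time_s: 12.27
ee_pos: [0.5091, -0.3543, 0.2362]
ee_rot: [[-0.513, 0.859, 0.005], [0.859, 0.513, -0.006], [-0.008, 0.001, -1.0]]
contact_force: [-1.0, -2.4, 0.9]
grip_width: -0.001
grip_force: 1.1
```

>>> move_arm(targets=[-3, 3, 0, -0.087, -7, 7, 0, -0.174, -10, 11, 0, -0.261, -13, 15, 0, -0.349, -15, 20, 0, -0.436, -17, 24, 0, -0.523, -18, 29, 0, -0.611, -20, 34, 0, -0.698, -20, 39, 0, -0.785, -20, 44, 0, -0.872, -20, 49, 0, -0.96, -20, 54, 0, -1.047])

```text
time_s: 13.27
ee_pos: [0.4892, -0.3, 0.2358]
ee_rot: [[0.487, 0.873, 0.005], [0.873, -0.487, -0.005], [-0.002, 0.007, -1.0]]
contact_force: [0.1, -2.0, -0.4]
grip_width: -0.004
grip_force: 1.2
```

>>> move_arm(targets=[1, 5, 0, -0.087, 3, 9, 0, -0.174, 5, 14, 0, -0.262, 7, 18, 0, -0.349, 10, 23, 0, -0.436, 13, 27, 0, -0.523, 15, 29, 0, -0.56, 15, 29, 0, -0.56, 15, 29, 0, -0.56])

```text
time_s: 14.02
ee_pos: [0.5008, -0.2741, 0.2357]
ee_rot: [[0.872, 0.489, -0.006], [0.489, -0.872, -0.011], [-0.011, 0.006, -1.0]]
contact_force: [-15.0, -15.6, 5.5]
grip_width: -0.001
grip_force: 10.4
```

>>> move_arm(targets=[-12, -7, 0, 0, -28, -16, 0, 0, -28, -16, 40, 0, -28, -16, 80, 0, -40, -60, 100, 0, -80, -100, 120, 0, -80, -100, 120, 0, -80, -100, 120, 0, -80, -100, 120, 0])

```text
time_s: 14.77
ee_pos: [0.4228, -0.3709, 0.3556]
ee_rot: [[0.876, 0.482, 0.004], [0.482, -0.876, -0.003], [0.002, 0.005, -1.0]]
contact_force: [0.7, -0.5, -0.4]
grip_width: -0.0
grip_force: 0.0
```

Run:
```python
from h import *
s=observe();print(s['time_s'],s['contact_force'])
t=capture('top');c=capture('side')
a=cv2.resize(t['color'][130:280,230:440],None,fx=1.9,fy=1.9);b=cv2.resize(c['color'][130:280,200:410],None,fx=1.9,fy=1.9)
cv2.imwrite('pics/s5.png',np.hstack([a,b]))
```

```text
14.7667 [ 0.65415545 -0.50098724 -0.35681875]
```

View pics/s5.png

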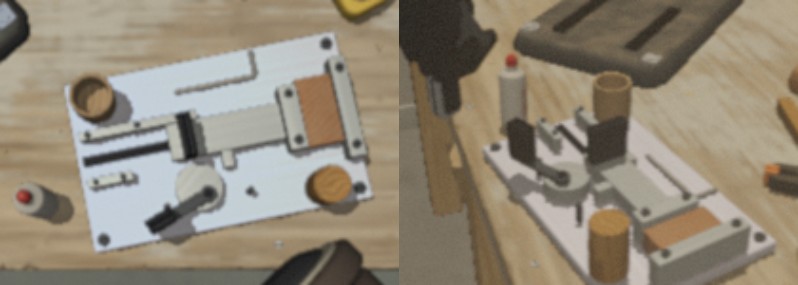

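The paddle is back at its locked stop at about (175,218) in the crop. The offcut is tight against the fence, everything else is where it was, and the arm is clear.

```bash
python3 -c "
from cell import workorder
print(workorder.close_job())"
```

```text
the job is handed in; nothing more can be done
None
```

I handed the job in after about 15 s on the robot's clock: in the last pictures the offcut is clamped against the fence, the cam is back at its locking stop and nothing else has visibly moved, but no verdict came back.

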